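# Switch the queen-cell incubator from heat to airing and set its lid half open

## Robot

A 7-joint arm with a two-finger parallel gripper is mounted at the origin on the work surface. World frame = base frame: x ahead of the robot, y to its left, z up, the work surface at z = 0. Lengths are in m, angles in rad, forces in N, time in s.
With the tool pointing down it reaches from about 0.4 to 0.925 m from the base axis. Payload 4.1 kg.
Tool frame: the origin (TCP) lies at the very end of the fingers, on their centre line; the grasp point (between the pads) lies r.grip_point_offset behind it (r.grip_point_offset is the distance from the TCP to the grasp point, in m); x points along the fingers, y is the direction in which the jaws open and shut, and the axes are right-handed (so a half turn about x gives the same grasp; the last joint's range is limited). The gripper opens to 85 mm and grips with 20 to 120 N. Pads are 22 mm wide; open, the fingers measure 114 mm over their backs; the gripper's body (76 mm by 85 mm) begins 54 mm behind the grasp point. The pads swing forward as they close: fully open they stand 13 mm farther back than shut.
Start: joints at [1.036, 0.398, 0.045, 1.537, -0.019, 1.207, -0.051], TCP at [0.274, -0.589, 0.231] pointing down, gripper open.
Joint ranges: [-2.82, 2.82], [-0.49, 2.23], [-1.37, 1.46], [0, 2.46], [-1.36, 4.5], [0.23, 2], [-2.94, 2.94]. Speed limits (rad/s): [2.57, 2.57, 3.14, 3.14, 3.14, 3.14, 3.14].

## Interface

Orientations are given as [roll, pitch, yaw] about the fixed x, y, z axes, in that order (R = Rz(yaw) Ry(pitch) Rx(roll)).
In Python, from station import r gives the robot as it stands.
- The arm moves only by the tool drive_tool, never from a script. Its argument "moves" is a list of rows, each an object with "delta_pos": the shift along the tool's x, y, z normalised to -1 to 1, where 1 is 30 cm, a list of three; "twist": the turn about the tool's x normalised to -1 to 1, where 1 is 90 degrees. In form: [{"delta_pos": [tx, ty, tz], "twist": twist}, ...]. A call has exactly 8 rows; each row shifts and turns the commanded pose from where the row before left it, along the tool's axes as they then stand; what a row does not reach is not made up. A row lasts 1/8 s, in which the tool goes at most 62.5 mm and 10.7 degrees, less where a joint would pass 70% of its speed; a pose out of reach is approached as far as the arm can. A call with a number of a shift or a turn outside -1 to 1 is refused whole. A call with a gripper value outside its range is refused whole. "jaw" is the opening, from 0 (shut) to 1 (fully open), set as the call begins (left out, the last holds). The fingers move at their own pace and stop on an object; "grip_force" is the grip in N (left out, the last holds). Time passes only in rows, so rows that do not move let the fingers close, or fill a call up. It gives the time, the measured TCP pose, the force and the opening at its end, in the units of the state.
- r.sense(): the state, without advancing time (a new reading comes with each control period).
- r.capture(name): name is "side" or "top"; returns the picture (400x640x3 uint8, blue, green, red); there is no depth.
- r.camera_params(name): a dict with "fx", "fy", "cx", "cy" (pixels), "R" (3x3) and "t" (3): a world point X has camera coordinates R X + t. Camera axes: x right, y down, z forward; pixel columns grow to the right and rows downward; lengths in m; the calibration is good to about 2 mm. A picture is of the moment at which its call begins. camera_params takes no time and is no camera call.
- r.close_job(): hands the job in, once; it reports no verdict.
Trained networks look in the newest picture that a camera, given by its name, has taken for a name from the list of things; names that differ only in an ending like _2 or _b are one class to them, and where a whole thing is asked for, a point or a joint stands for the part that bears it (a point fixed in the world has none). Each returns a list of dicts, best first, with "conf" (0 to 1); they miss things now and then, are a little off and sometimes report something else, mostly with a low value. They report only what shows in the picture. A call takes as long as a camera call.
- r.trace(name, camera): "mask" (400x640 bool, what is visible of it) and "extent" ([centre column, centre row, width, height] in pixels, round what is visible of it).
- r.place_of(name, camera): "pixel" ([column, row] in pixels: a listed point, or the origin of a listed thing).
The state is a dict: "clock": time; "joints": joint angles; "qvel": joint speeds; "joint_torque": joint torques, N m; "tcp_pos": TCP position; "tool_rot": TCP orientation; "contact_force": force on the tool from outside, world axes, zero at the start; "wrist_torque": the same for the moment, N m; "opening": finger opening in m.
Only numpy, scipy, OpenCV 4.12 (cv2) and the standard library are available. Lean on these libraries where they do the work, as an engineer would, in place of code of your own. Each camera call takes 0.05 s, during which the arm holds its last target.

## Task

The hatching run is over and the incubator has to be aired. With the lid still shut, turn the selector on its sloping front clockwise from the red mark, past the white one, until it clicks home on the blue mark (two clicks); then raise the stiff lid half way, to 45 degrees, and leave it standing there. Disturb nothing else on the table.

Things in the scene. Friction and masses are not known exactly. Their poses are not given: they have to be found in the camera images.
- incubator: Fixed yellow bench incubator, 340 mm deep, 360 mm wide, 157 mm high with the lid shut (handle top 209). Origin: on its underside, mid-width, 180 mm behind its front; x from its front (console, nearest the robot) to its back, y to its left as the robot sees it, z up. Front: dark grey sloping console; behind it the case with a white lid. Black carry handles stand out 31 mm from both sides, 85 mm up
- panel_mid (a point): middle of the console's flat dark grey panel, on its face, at (-119, 0, 80) mm in the incubator's frame; axes are the incubator's. The panel slopes 30 degrees from level, facing up and towards the robot: 140 mm along the slope, 360 mm wide, lower edge 45 mm and upper edge 115 mm above the table. Display, lamps and grille on it stand out 3 mm at most
- selector (a joint): angle of the selector lever, rad, growing clockwise as one faces the panel. Spring detents at 0 (red, heat; it starts within 0.1 of it), 1.047 (white, off) and 2.094 (blue, airing), with crests at 0.52 and 1.57: short of a crest it springs back, past it it snaps to the next place. It is stiff (0.45 N m): in a 20 N grip it lags the fingers by 0.2 rad, in 8 N by 0.5. Stops at -0.12 and 2.22
- selector_grip (a point): grip point of the black selector lever, on its axis, 30 mm out from the panel. z: straight out of the panel; x: along the lever to its white-lined pointer end; turns with the lever. The lever is a plain bar 66 mm long (33 either side of the axis), 16 mm wide, standing from 5 to 37 mm out from the panel over a flat bezel of 40 mm radius, 3 mm thick
- selector_foot (a point): where the selector's axis meets the panel, at (-121, 0, 79) mm in the incubator's frame; axes are the incubator's. Around it on the panel, 50 mm from the axis, are three flat 13 mm round marks: red 60 degrees to the left of the up-slope direction, white straight up the slope, blue 60 degrees to the right. The lever's pointer end points to the mark chosen
- lid (a joint): opening angle of the lid, rad: 0 shut (as it starts), growing as its front edge rises; 0.785 is 45 degrees; stop at 1.75. The hinge is stiff: the lid stays where it is left, and takes about 9 N at the handle to raise and about 4 N to lower
- lid_grip (a point): middle of the lid's dark steel handle, a round bar 14 mm thick and 130 mm long, parallel to the incubator's y, on two 12 mm posts at its ends. The bar's axis is 45 mm above the lid's upper face, and with the lid shut 185 mm in front of the hinge axis and 67 mm above it. It swings with the lid; its axes are the lid's (the incubator's when shut)
- lid_axis (a point): middle of the lid's hinge axis, at (155, 0, 135) mm in the incubator's frame; the hinge runs along the incubator's y. The lid is a white frame with a clear window, 220 mm from front to back (215 mm in front of the hinge), 360 mm wide, 22 mm thick, 0.5 kg; its underside is level with the hinge axis
- spray_bottle: bystander: white spray bottle with red collar and trigger, 82 mm in diameter, 248 mm high; origin at the centre of its foot
- dish: bystander: glass dish 132 mm across, 40 mm high, with two wooden sticks in it reaching 75 mm high; origin under its centre
- cell_bar: bystander: wooden bar 150 x 40 x 22 mm with three queen cells standing on it, 63 mm high in all; origin under its centre
- hive_tool: bystander: flat steel hive tool with yellow grip, 220 mm long, 8 mm thick, lying; origin under the middle
- honey_jar: bystander: amber honey jar, 72 mm in diameter, 105 mm high; origin at the centre of its foot
- vial: bystander: small glass vial with black cap, 34 mm in diameter, 70 mm high; origin at the centre of its foot
- marking_pen: bystander: yellow marking pen 120 mm long, 12 mm thick, lying; origin under its middle

How it is judged:
By the outcome, as a careful person would: the job done as asked, in the order asked, and still so for the second after the job is handed in, with the robot touching nothing.
It also fails if it takes over 67 s, if anything falls off the work surface, if the arm or the gripper's body presses on something with over 40 N, if the wrist force passes 120 N, or if a joint passes its speed limit or range.

## Working session

There is one attempt and no reset: what is moved stays moved. The work goes in short steps, Python scripts to look and compute and a tool call to move; the robot and the scene stay as the last step left them, time stands still between calls to the robot, and variables do not carry over. Pictures are saved under pics/ and viewed, and the job is handed in when it is done.

Besides the shell and the picture viewer there is one more tool, called after "Call:" as name(argument=value, ...), one argument or row to a line, values as JSON. drive_tool: Moves the arm, as the interface text tells. Its arguments: {"type":"object","properties":{"moves":{"type":"array","items":{"type":"object","properties":{"delta_pos":{"type":"array","items":{"type":"number","minimum":-1,"maximum":1}},"twist":{"type":"number","minimum":-1,"maximum":1}}}},"jaw":{"type":"number"},"grip_force":{"type":"number"}},"required":["moves"]}

```bash
ls; mkdir -p pics; python3 - <<'E'
from station import r
import cv2
s=r.sense()
print({k:(s[k]) for k in s})
print(r.grip_point_offset)
for n in ("side","top"):
    im=r.capture(n); cv2.imwrite(f"pics/{n}0.png",im)
    p=r.camera_params(n); print(n,p)
    for t in ("selector_foot","selector_grip","lid_grip","lid_axis","panel_mid","incubator","spray_bottle","dish","cell_bar","hive_tool","honey_jar","vial","marking_pen"):
        print(t,[(d["pixel"],round(d["conf"],2)) for d in r.place_of(t,n)[:2]])
print(r.sense()["clock"])
E
```

```text
pics
{'clock': 0.0, 'joints': array([ 1.03599422,  0.39921746,  0.0450281 ,  1.53791972, -0.01873279,
        1.20689847, -0.05062766]), 'qvel': array([-7.59834240e-04, -7.21431821e-04,  8.03659651e-04, -1.98114229e-03,
        1.34277306e-03,  6.13368164e-05, -1.80381399e-03]), 'joint_torque': array([-5.31519945e-04, -4.75117850e+01,  1.36409439e+00, -2.54218000e+01,
        1.12322217e-02,  9.33426811e-03, -1.23486959e-06]), 'tcp_pos': array([ 0.2741432 , -0.58863667,  0.23022922]), 'tool_rot': array([-1.51778174,  1.56877505,  2.05979037]), 'contact_force': array([-0.1813112, -0.9551871,  0.6793674]), 'wrist_torque': array([-0.06385932, -0.02644085, -0.01134228]), 'opening': 0.08533846647541465}
0.0187
side {'fx': 427.29589976090426, 'fy': 427.29589976090426, 'cx': 311.51499847795355, 'cy': 193.94978467999698, 'R': array([[-0.9292199 , -0.36909349,  0.01789868],
       [-0.26849153,  0.64108135, -0.71897636],
       [ 0.25389499, -0.67289279, -0.69480403]]), 't': array([0.5398772 , 0.25427482, 1.38385257])}
selector_foot [([335.7, 201.9], 0.56), ([334.1, 204.2], 0.54)]
selector_gr
[... 509 characters left out ...]
cy': 198.62021302212906, 'R': array([[ 0.00708805, -0.99996864,  0.00353202],
       [-0.99334769, -0.007447  , -0.11491264],
       [ 0.11493534, -0.00269402, -0.99336932]]), 't': array([-1.01016006e-03,  6.14245297e-01,  1.47174822e+00])}
selector_foot [([336.1, 230.0], 0.77)]
selector_grip [([335.0, 231.4], 0.49)]
lid_grip [([338.4, 197.2], 0.69)]
lid_axis [([339.9, 139.0], 0.67)]
panel_mid []
incubator [([336.1, 194.3], 0.71)]
spray_bottle [([465.0, 256.4], 0.66)]
dish [([185.6, 198.7], 0.57)]
cell_bar [([403.4, 227.0], 0.97)]
hive_tool [([455.5, 195.0], 0.55)]
honey_jar [([190.4, 241.0], 0.64)]
vial [([269.7, 208.5], 0.56), ([336.4, 231.2], 0.2)]
marking_pen [([266.5, 242.8], 0.46)]
1.4
```

View pics/side0.png

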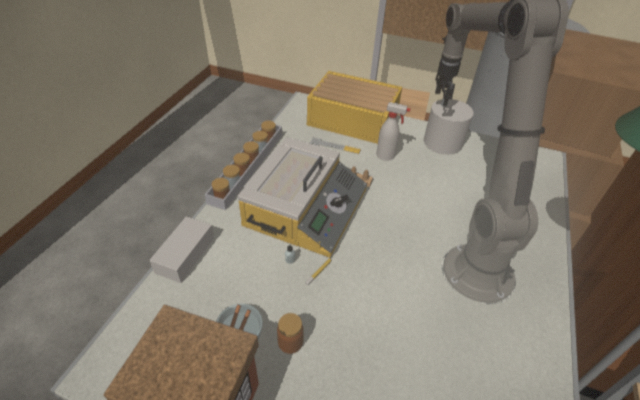

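View pics/top0.png

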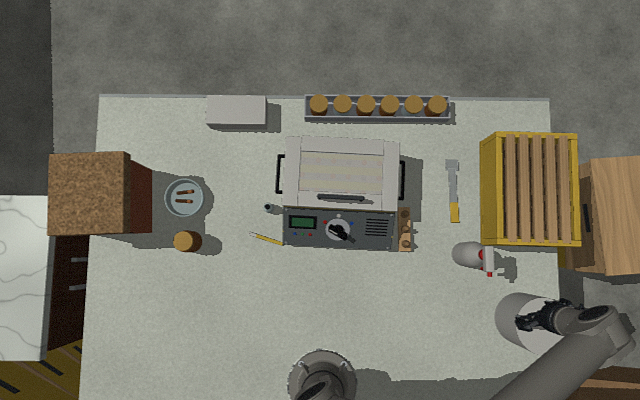

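```bash
python3 - <<'E'
from station import r
import cv2,pickle
P={n:r.camera_params(n) for n in("side","top")}
pickle.dump(P,open("cam.pkl","wb"))
a=cv2.imread("pics/side0.png")[120:290,230:430]; cv2.imwrite("pics/s0c.png",cv2.resize(a,None,fx=3.5,fy=3.5,interpolation=2))
a=cv2.imread("pics/top0.png")[120:280,240:440]; cv2.imwrite("pics/t0c.png",cv2.resize(a,None,fx=3.5,fy=3.5,interpolation=2))
E
```

```text
(no output)
```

View pics/s0c.png

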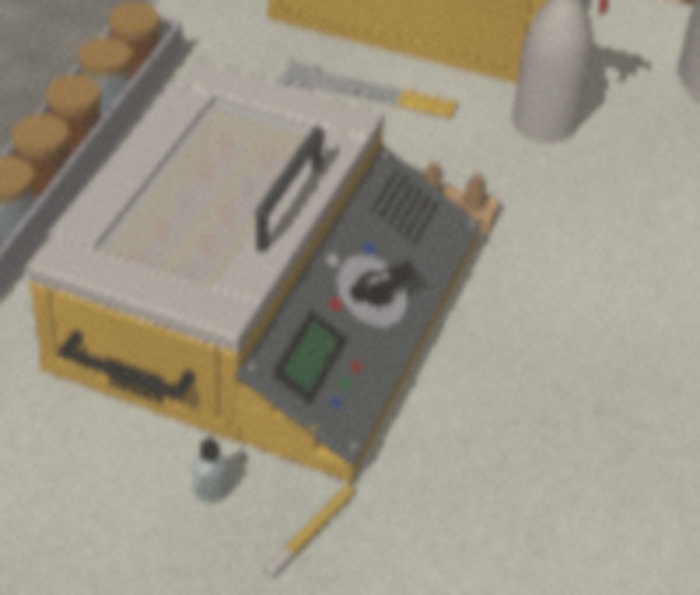

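View pics/t0c.png

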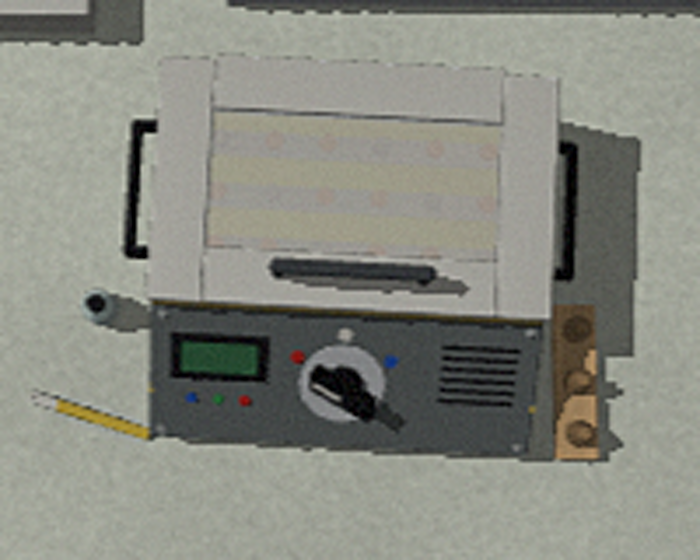

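```bash
cat > h.py <<'E'
import numpy as np,pickle
from scipy.optimize import least_squares
from scipy.spatial.transform import Rotation as Ro
P=pickle.load(open("cam.pkl","rb"))
def proj(n,X):
    p=P[n];c=p["R"]@np.asarray(X)+p["t"];return np.array([p["fx"]*c[0]/c[2]+p["cx"],p["fy"]*c[1]/c[2]+p["cy"]])
def I2W(q,X): # q x,y,yaw
    return Ro.from_euler('z',q[2]).apply(np.asarray(X)/1000.)+[q[0],q[1],0]
E
python3 - <<'E'
from h import *
T=lambda a,b:(a/3.5+240-.36,b/3.5+120-.36)
S=lambda a,b:(a/3.5+230-.36,b/3.5+120-.36)
obs=[("top",T(150,298),(-60,180,157)),("top",T(548,320),(-60,-180,157)),("top",T(160,57),(160,180,157)),("top",T(558,78),(160,-180,157)),
("top",T(353,271),(-30,0,202)),("top",T(150,437),(-179.6,180,45)),("top",T(525,458),(-179.6,-180,45)),
("top",(336.1,230),(-121,0,79)),("top",(338.4,197.2),(-30,0,202)),("top",(339.9,139),(155,0,135)),("top",(336.1,194.3),(0,0,0)),
("side",S(240,348),(-60,180,157)),("side",S(32,272),(160,180,157)),("side",S(383,118),(-60,-180,157)),("side",S(352,470),(-179.6,180,45)),
("side",(335.7,201.9),(-121,0,79)),("side",(315.1,170.),(-30,0,202)),("side",(265.5,164.8),(155,0,135)),("side",(333.4,206.3),(-119,0,80))]
f=lambda q:np.concatenate([proj(n,I2W(q,X))-u for n,u,X in obs])
s=least_squares(f,[.62,0,0],loss="soft_l1",f_scale=1.)
print(s.x,np.degrees(s.x[2]))
for (n,u,X),e in zip(obs,f(s.x).reshape(-1,2)):print(n,X,np.round(e,1))
for X in [(-121,0,79),(-30,0,202),(155,0,135)]:print(I2W(s.x,X))
# per camera
for c in("top","side"):
    o=[x for x in obs if x[0]==c]
    print(c,least_squares(lambda q:np.concatenate([proj(n,I2W(q,X))-u for n,u,X in o]),[.62,0,0],loss="soft_l1").x)
E
```

```text
[ 0.62994438 -0.0468713  -0.04471067] -2.5617326133068454
top (-60, 180, 157) [-2.3  0.6]
top (-60, -180, 157) [0.2 0.4]
top (160, 180, 157) [-0.8  0.1]
top (160, -180, 157) [-0.4  0. ]
top (-30, 0, 202) [-1.2  0. ]
top (-179.6, 180, 45) [-1.5  0.1]
top (-179.6, -180, 45) [-0.1 -0.2]
top (-121, 0, 79) [ 0.4 -0.7]
top (-30, 0, 202) [ 0.9 -0.1]
top (155, 0, 135) [1.3 3.2]
top (0, 0, 0) [1.3 1.1]
side (-60, 180, 157) [-1.  -1.6]
side (160, 180, 157) [-2.5 -1. ]
side (-60, -180, 157) [ 0.6 -1.1]
side (-179.6, 180, 45) [ 0.7 -1.2]
side (-121, 0, 79) [-0.2  1.9]
side (-30, 0, 202) [-2.7 -0.4]
side (155, 0, 135) [-0.8  4.5]
side (-119, 0, 80) [ 1.6 -2.9]
[ 0.5090653  -0.04146311  0.079     ]
[ 0.59997436 -0.04553043  0.202     ]
[ 0.78478948 -0.05379915  0.135     ]
top [ 0.63069526 -0.04742701 -0.044854  ]
side [ 0.62688013 -0.04419138 -0.04874228]
```

```bash
python3 - <<'E'
from h import *
from station import r
s=r.sense()
R=Ro.from_euler('xyz',s["tool_rot"]).as_matrix();print(np.round(R,4),s["tcp_pos"],s["joints"])
q=[.6303,-.0472,-.045]
# lever line check: bar ends and marks projected
up=np.array([np.cos(np.pi/6),0,.5]);n=np.array([-.5,0,np.cos(np.pi/6)]);l=np.array([0,1.,0])
ft=np.array([-121,0,79.])
import cv2
for c,(ox,oy,k) in {"top":(240,120,3.5),"side":(230,120,3.5)}.items():
    im=cv2.imread(f"pics/{'t' if c=='top' else 's'}0c.png")
    def mk(X,col):
        u=proj(c,I2W(q,X));cv2.circle(im,(int((u[0]-ox+.5)*k),int((u[1]-oy+.5)*k)),3,col,-1)
    for ph,col in((60,(0,0,255)),(0,(255,255,255)),(-60,(255,0,0))):
        mk(ft+50*(np.cos(np.radians(ph))*up+np.sin(np.radians(ph))*l),col)
    u60=np.cos(np.radians(60))*up+np.sin(np.radians(60))*l; w=np.cross(n,u60)
    for a in(-33,33):
        for b in(-8,8): mk(ft+37*n+a*u60+b*w,(0,255,255))
    for X in [(-60,180,157),(-60,-180,157),(160,180,157),(160,-180,157),(-30,65,209),(-30,-65,209),(-179.6,180,45),(-179.6,-180,45)]: mk(X,(255,0,255))
    cv2.imwrite(f"pics/{c}ov.png",im)
E
```

```text
[[ 1.000e-04  4.222e-01 -9.065e-01]
 [-1.000e-04 -9.065e-01 -4.222e-01]
 [-1.000e+00  1.000e-04  0.000e+00]] [ 0.27446159 -0.58928018  0.23134372] [ 1.03598621  0.39843412  0.0450764   1.53655611 -0.01869615  1.20687894
 -0.05068734]
```

View pics/topov.png

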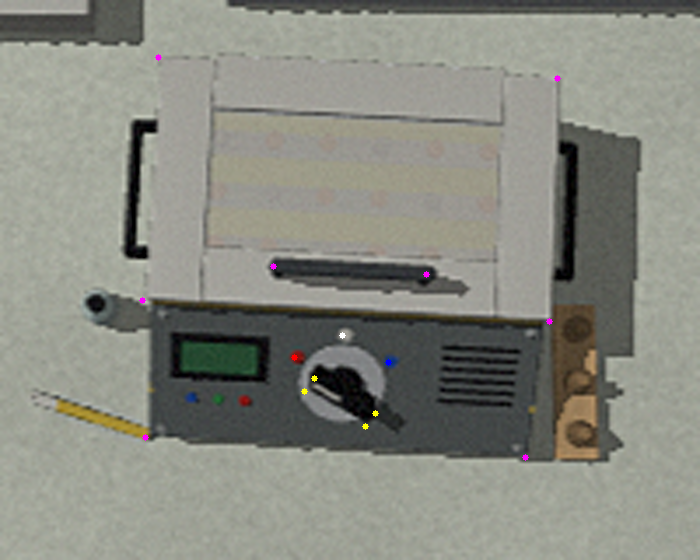

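View pics/sideov.png

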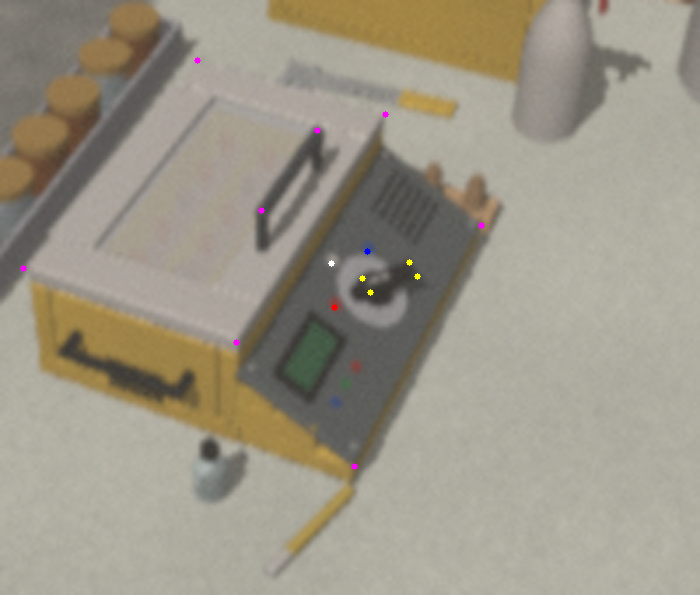

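Call:
drive_tool(
  moves=[
    {"delta_pos":[-0.15,0,0],"twist":-0.0995},
    {"delta_pos":[-0.15,0,0],"twist":-0.0995},
    {"delta_pos":[-0.15,0,0],"twist":-0.0995},
    {"delta_pos":[-0.15,0,0],"twist":-0.0995},
    {"delta_pos":[0,-0.0203,-0.1624],"twist":0},
    {"delta_pos":[0,-0.0203,-0.1624],"twist":0},
    {"delta_pos":[0,-0.0203,-0.1624],"twist":0},
    {"delta_pos":[0,-0.0203,-0.1624],"twist":0},
  ],
  jaw=1,
  grip_force=60,
)

```text
clock: 2.4
tcp_pos: [0.3487, -0.4057, 0.4115]
tool_rot: [1.178, 1.57, -0.903]
contact_force: [0.3, -0.3, 0.0]
opening: 0.0851
```

Call:
drive_tool(
  moves=[
    {"delta_pos":[0,-0.0203,-0.1624],"twist":0},
    {"delta_pos":[0,-0.0203,-0.1624],"twist":0},
    {"delta_pos":[0,-0.0203,-0.1624],"twist":0},
    {"delta_pos":[0,-0.0203,-0.1624],"twist":0},
    {"delta_pos":[0,-0.0203,-0.1624],"twist":0},
    {"delta_pos":[0,-0.0203,-0.1624],"twist":0},
    {"delta_pos":[0,0,0],"twist":0},
    {"delta_pos":[0,0,0],"twist":0},
  ],
)

```text
clock: 3.4
tcp_pos: [0.4587, -0.135, 0.4113]
tool_rot: [0.297, 1.57, -1.784]
contact_force: [0.2, 0.2, -0.4]
opening: 0.0855
```

Call:
drive_tool(
  moves=[
    {"delta_pos":[0,-0.0225,-0.1625],"twist":0},
    {"delta_pos":[0,-0.0225,-0.1625],"twist":0},
    {"delta_pos":[0.2,0,0],"twist":0},
    {"delta_pos":[0.2,0,0],"twist":0},
    {"delta_pos":[0.2,0,0],"twist":0},
    {"delta_pos":[0.2,0,0],"twist":0},
    {"delta_pos":[0,0,0],"twist":0},
    {"delta_pos":[0,0,0],"twist":0},
  ],
  jaw=0.55,
)

```text
clock: 4.4
tcp_pos: [0.4965, -0.0436, 0.1734]
tool_rot: [1.933, 1.568, -0.149]
contact_force: [0.7, 0.6, 1.3]
opening: 0.0469
```

```bash
python3 - <<'E'
from station import r
import cv2
s=r.sense();print(s["tcp_pos"],s["tool_rot"],s["joints"],s["opening"])
for n in("side","top"):
    im=r.capture(n)
    a=im[120:290,230:430] if n=="side" else im[120:280,240:440]
    cv2.imwrite(f"pics/{n}1.png",cv2.resize(a,None,fx=3.5,fy=3.5,interpolation=2))
E
```

```text
[ 0.49646584 -0.04355702  0.17336945] [ 1.93300543  1.56750501 -0.14933492] [ 0.46978916  0.21138695 -0.53043495  1.95103187  0.12661842  1.00791696
 -0.62990117] 0.04693593683082168
```

View pics/side1.png

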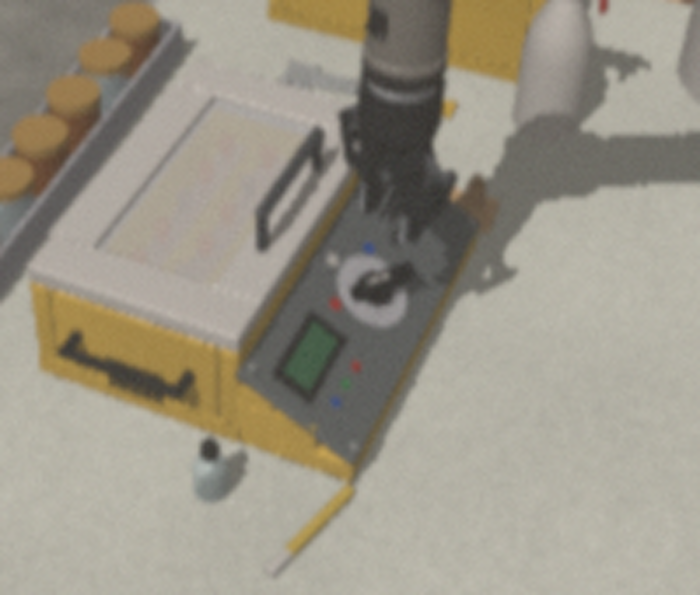

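View pics/top1.png

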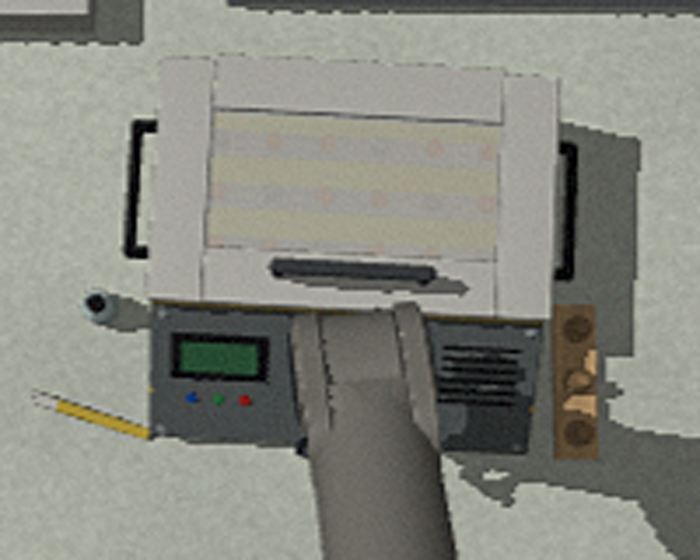

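Call:
drive_tool(
  moves=[
    {"delta_pos":[0,-0.006,0.003],"twist":0},
    {"delta_pos":[0.08,0,0],"twist":0},
    {"delta_pos":[0.08,0,0],"twist":0},
    {"delta_pos":[0.05,0,0],"twist":0},
    {"delta_pos":[0.04,0,0],"twist":0},
    {"delta_pos":[0,0,0],"twist":0},
    {"delta_pos":[0,0,0],"twist":0},
    {"delta_pos":[0,0,0],"twist":0},
  ],
)

```text
clock: 5.5
tcp_pos: [0.4934, -0.0425, 0.097]
tool_rot: [1.862, 1.569, -0.218]
contact_force: [-0.3, -1.0, 0.1]
opening: 0.0469
```

```bash
python3 - <<'E'
from station import r
import cv2
n="side"
im=r.capture(n)
a=im[130:250,270:420]
cv2.imwrite(f"pics/{n}2.png",cv2.resize(a,None,fx=5,fy=5,interpolation=2))
E
```

```text
(no output)
```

View pics/side2.png

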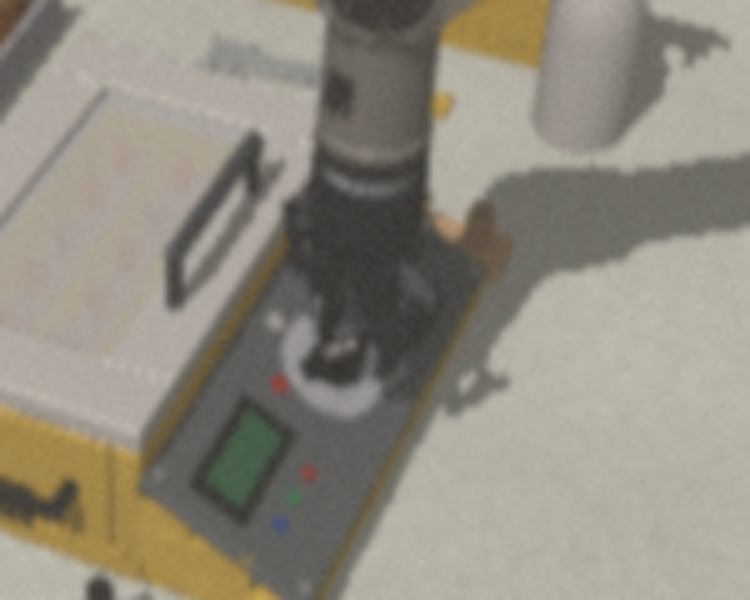

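Call:
drive_tool(
  moves=[
    {"delta_pos":[0,0,0],"twist":0},
    {"delta_pos":[0,0,0],"twist":0},
    {"delta_pos":[0,0,0],"twist":0},
    {"delta_pos":[0,0,0],"twist":0},
    {"delta_pos":[0,0,0],"twist":0},
    {"delta_pos":[0,0,0],"twist":0},
    {"delta_pos":[0,0,0],"twist":0},
    {"delta_pos":[0,0,0],"twist":0},
  ],
  jaw=0,
  grip_force=50,
)

```text
clock: 6.55
tcp_pos: [0.4957, -0.0438, 0.0974]
tool_rot: [1.856, 1.564, -0.225]
contact_force: [4.5, -2.5, 0.0]
opening: 0.0202
```

Call:
drive_tool(
  moves=[
    {"delta_pos":[0,0,0],"twist":0.09},
    {"delta_pos":[0,0,0],"twist":0.09},
    {"delta_pos":[0,0,0],"twist":0.09},
    {"delta_pos":[0,0,0],"twist":0.09},
    {"delta_pos":[0,0,0],"twist":0.09},
    {"delta_pos":[0,0,0],"twist":0.09},
    {"delta_pos":[0,0,0],"twist":0.09},
    {"delta_pos":[0,0,0],"twist":0.09},
  ],
)

```text
clock: 7.55
tcp_pos: [0.4923, -0.0444, 0.0979]
tool_rot: [1.287, 1.568, -1.93]
contact_force: [-4.7, -3.0, 12.0]
opening: 0.0145
```

```bash
python3 - <<'E'
from station import r
import cv2
n="side"
s=r.sense();print(s)
im=r.capture(n)
a=im[130:250,270:420]
cv2.imwrite(f"pics/{n}3.png",cv2.resize(a,None,fx=5,fy=5,interpolation=2))
E
```

```text
{'clock': 7.55, 'joints': array([ 0.26031241,  0.28646582, -0.30017089,  2.03428136,  0.11648329,
        0.83754221, -1.7527895 ]), 'qvel': array([-0.17527015, -0.01120952,  0.19562235,  0.00770326, -0.08057166,
       -0.02039948, -1.03445321]), 'joint_torque': array([ -1.65237553, -31.54613614,  -3.99961039, -18.69522929,
        -0.95876276,  -0.98434612,   0.50496496]), 'tcp_pos': array([ 0.49226077, -0.04442643,  0.09791289]), 'tool_rot': array([ 1.2871486 ,  1.56775894, -1.9298761 ]), 'contact_force': array([-4.67585373, -3.03175938, 11.99055035]), 'wrist_torque': array([-0.18647109,  0.6947492 ,  0.38266307]), 'opening': 0.014541094590990818}
```

View pics/side3.png

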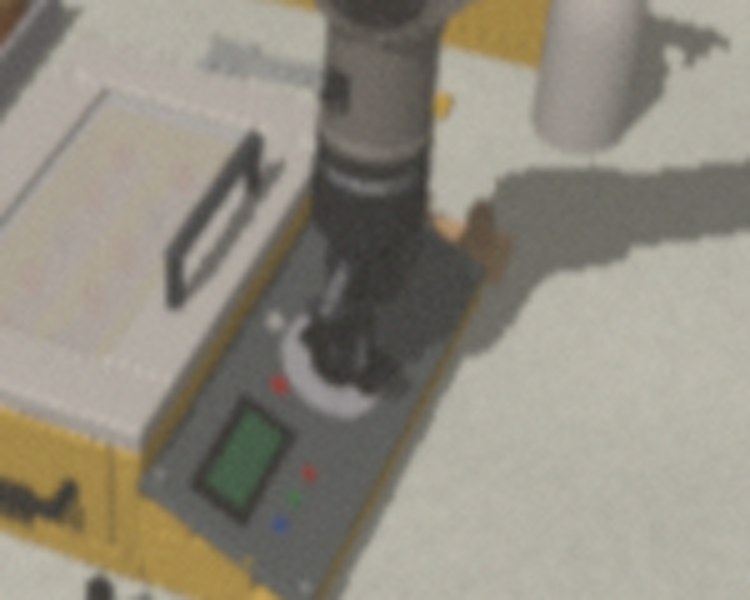

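Call:
drive_tool(
  moves=[
    {"delta_pos":[0,0,0],"twist":0.09},
    {"delta_pos":[0,0,0],"twist":0.09},
    {"delta_pos":[0,0,0],"twist":0.09},
    {"delta_pos":[0,0,0],"twist":0.09},
    {"delta_pos":[0,0,0],"twist":0.09},
    {"delta_pos":[0,0,0],"twist":0.09},
    {"delta_pos":[0,0,0],"twist":0},
    {"delta_pos":[0,0,0],"twist":0},
  ],
)

```text
clock: 8.6
tcp_pos: [0.4928, -0.0425, 0.0991]
tool_rot: [0.173, 1.571, 2.395]
contact_force: [-7.2, -2.5, 22.2]
opening: 0.0145
```

```bash
python3 - <<'E'
from station import r
import cv2
n="side"
s=r.sense();print(s)
im=r.capture(n)
a=im[130:250,270:420]
cv2.imwrite(f"pics/{n}4.png",cv2.resize(a,None,fx=5,fy=5,interpolation=2))
E
```

```text
{'clock': 8.6, 'joints': array([ 0.13088966,  0.27700558, -0.15195635,  2.03638348,  0.05583427,
        0.83215586, -2.54276497]), 'qvel': array([ 1.93106629e-03,  5.87266657e-04, -1.06988826e-03,  9.59078561e-04,
        4.02760868e-04, -1.93403424e-05,  4.06246506e-04]), 'joint_torque': array([ -1.13834504, -25.93948603,  -0.91219906, -17.19276667,
         0.3306537 ,  -2.03348234,  -0.22111326]), 'tcp_pos': array([ 0.49277358, -0.04251758,  0.09909637]), 'tool_rot': array([0.17275143, 1.57060022, 2.3953527 ]), 'contact_force': array([-7.19105197, -2.51516797, 22.17094269]), 'wrist_torque': array([0.71068517, 1.21357628, 0.21874008]), 'opening': 0.014540447532700621}
```

View pics/side4.png

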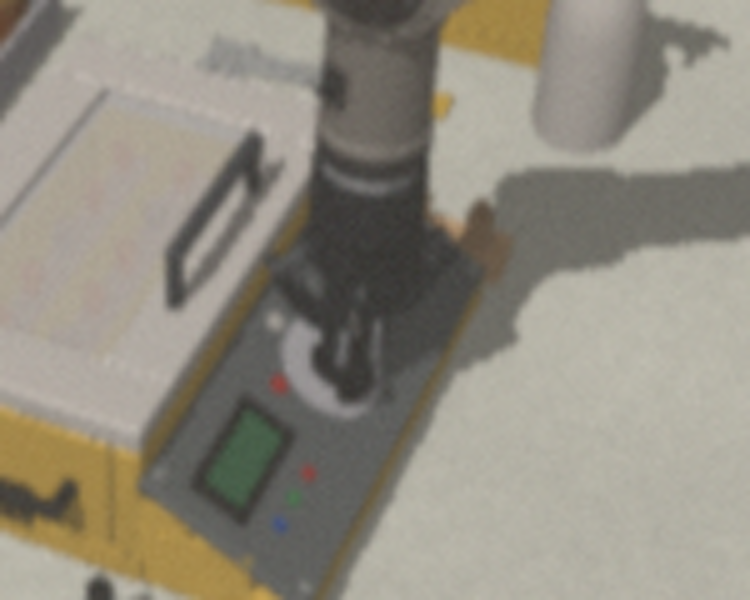

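Call:
drive_tool(
  moves=[
    {"delta_pos":[0,0,0],"twist":0.05},
    {"delta_pos":[0,0,0],"twist":0.04},
    {"delta_pos":[0,0,0],"twist":0},
    {"delta_pos":[0,0,0],"twist":0},
    {"delta_pos":[0,0,0],"twist":0},
    {"delta_pos":[0,0,0],"twist":0},
    {"delta_pos":[0,0,0],"twist":0},
    {"delta_pos":[0,0,0],"twist":0},
  ],
)

```text
clock: 9.65
tcp_pos: [0.4944, -0.0446, 0.0999]
tool_rot: [-2.695, 1.566, -0.613]
contact_force: [-6.2, -5.1, 23.9]
opening: 0.0148
```

Call:
drive_tool(
  moves=[
    {"delta_pos":[0,0,0],"twist":0},
    {"delta_pos":[0,0,0],"twist":0},
    {"delta_pos":[0,0,0],"twist":0},
    {"delta_pos":[-0.05,0,0],"twist":0},
    {"delta_pos":[-0.1,0,0],"twist":0},
    {"delta_pos":[-0.15,0,0],"twist":0},
    {"delta_pos":[-0.15,0,0],"twist":0},
    {"delta_pos":[-0.15,0,0],"twist":0},
  ],
  jaw=0.5,
)

```text
clock: 10.65
tcp_pos: [0.4926, -0.0424, 0.2787]
tool_rot: [-2.126, 1.57, -0.044]
contact_force: [1.8, 0.5, -0.5]
opening: 0.0425
```

```bash
python3 - <<'E'
from station import r
import cv2
n="side"
s=r.sense();print(s["joints"],s["tcp_pos"],s["tool_rot"])
im=r.capture(n)
a=im[130:250,270:420]
cv2.imwrite(f"pics/{n}5.png",cv2.resize(a,None,fx=5,fy=5,interpolation=2))
E
```

```text
[ 0.11947987  0.08541723 -0.12857361  1.82930869  0.0116763   1.22659145
 -2.64271102] [ 0.49259435 -0.04236129  0.27873319] [-2.12595702  1.5697964  -0.0437196 ]
```

View pics/side5.png

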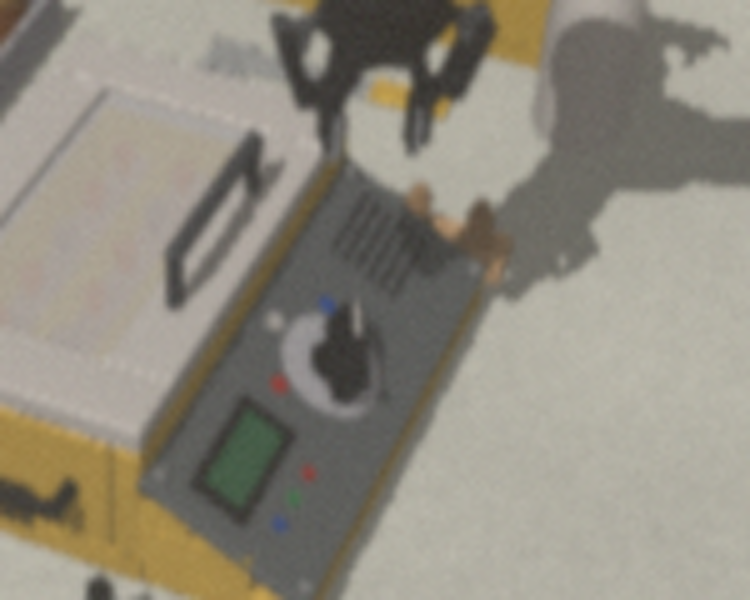

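Call:
drive_tool(
  moves=[
    {"delta_pos":[0,0,0],"twist":-0.1097},
    {"delta_pos":[0,0,0],"twist":-0.1097},
    {"delta_pos":[0,0,0],"twist":-0.1097},
    {"delta_pos":[0,0,0],"twist":-0.1097},
    {"delta_pos":[0,0,0],"twist":-0.1097},
    {"delta_pos":[0,0,0],"twist":-0.1097},
    {"delta_pos":[0,0,0],"twist":-0.1097},
    {"delta_pos":[0,0,0],"twist":-0.1097},
  ],
  jaw=1,
)

```text
clock: 11.7
tcp_pos: [0.4927, -0.0424, 0.2769]
tool_rot: [2.659, 1.57, -0.158]
contact_force: [0.7, 0.5, -0.1]
opening: 0.0852
```

Call:
drive_tool(
  moves=[
    {"delta_pos":[0,0,0],"twist":-0.1097},
    {"delta_pos":[0,0,0],"twist":-0.1097},
    {"delta_pos":[0,0,0],"twist":-0.1097},
    {"delta_pos":[0,0,0],"twist":-0.1097},
    {"delta_pos":[0,0,0],"twist":-0.1097},
    {"delta_pos":[0,0,0],"twist":-0.1097},
    {"delta_pos":[0,0,0],"twist":-0.1097},
    {"delta_pos":[0,0,0],"twist":0},
  ],
)

```text
clock: 12.7
tcp_pos: [0.4928, -0.0424, 0.2768]
tool_rot: [1.42, 1.57, -0.199]
contact_force: [-0.4, -0.1, -0.1]
opening: 0.085
```

```bash
python3 - <<'E'
from h import *
from station import r
import cv2
s=r.sense();print(s["joints"],s["tcp_pos"],s["tool_rot"])
print(np.round(Ro.from_euler('xyz',s["tool_rot"]).as_matrix(),3))
q=[.6303,-.0495,-.045]
up=np.array([np.cos(np.pi/6),0,.5]);n=np.array([-.5,0,np.cos(np.pi/6)]);l=np.array([0,1.,0]);ft=np.array([-121,0,79.])
im=r.capture("side")
a=cv2.resize(im[130:250,270:420],None,fx=5,fy=5,interpolation=2)
for th,c in((2.094,(0,255,0)),(1.047,(0,255,255))):
    ph=np.pi/3-th;d=np.cos(ph)*up+np.sin(ph)*l
    for k in(-33,33):
        u=proj("side",I2W(q,ft+37*n+k*d));cv2.circle(a,(int((u[0]-270+.5)*5),int((u[1]-130+.5)*5)),4,c,-1)
for y in(-65,0,65):
    u=proj("side",I2W(q,(-30,y,202)));cv2.circle(a,(int((u[0]-270+.5)*5),int((u[1]-130+.5)*5)),4,(255,0,255),-1)
cv2.imwrite("pics/side6.png",a)
E
```

```text
[ 0.24429439  0.09161343 -0.26251946  1.82847199  0.0253626   1.22422869
 -0.0733264 ] [ 0.49277066 -0.04243783  0.27677407] [ 1.41966296  1.5702811  -0.19868139]
[[ 0.001  0.999 -0.048]
 [-0.    -0.048 -0.999]
 [-1.     0.001  0.   ]]
```

View pics/side6.png

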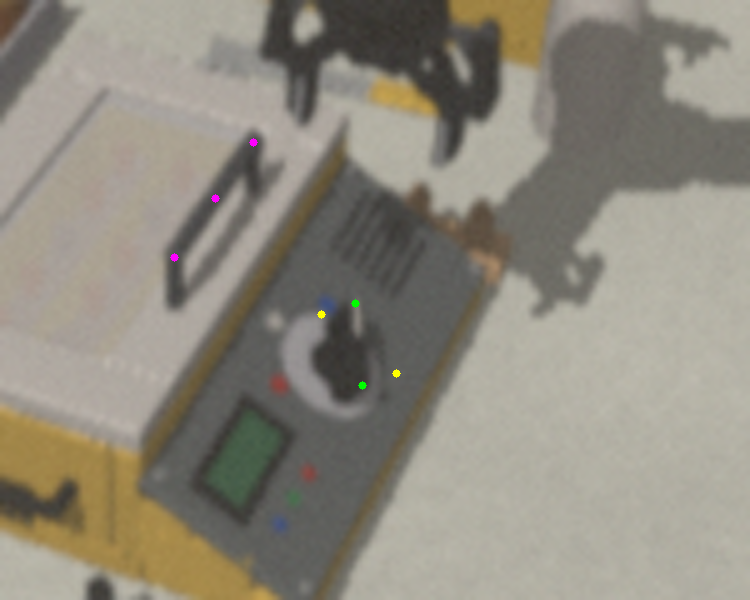

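Call:
drive_tool(
  moves=[
    {"delta_pos":[0,0.12,0.001],"twist":0},
    {"delta_pos":[0,0.12,0.001],"twist":0},
    {"delta_pos":[0,0.119,0],"twist":0},
    {"delta_pos":[0.1,0,0],"twist":0},
    {"delta_pos":[0.1,0,0],"twist":0},
    {"delta_pos":[0.07,0,0],"twist":0},
    {"delta_pos":[0.04,0,0],"twist":0},
    {"delta_pos":[0,0,0],"twist":0},
  ],
)

```text
clock: 13.75
tcp_pos: [0.6, -0.048, 0.1828]
tool_rot: [-1.486, 1.569, -3.103]
contact_force: [0.9, 0.0, 1.3]
opening: 0.0851
```

Call:
drive_tool(
  moves=[
    {"delta_pos":[0,0,0],"twist":0},
    {"delta_pos":[0,0,0],"twist":0},
    {"delta_pos":[0,0,0],"twist":0},
    {"delta_pos":[0,0,0],"twist":0},
    {"delta_pos":[0,0,0],"twist":0},
    {"delta_pos":[0,0,0],"twist":0},
    {"delta_pos":[0,0,0],"twist":0},
    {"delta_pos":[0,0,0],"twist":0},
  ],
  jaw=0,
  grip_force=40,
)

```text
clock: 14.75
tcp_pos: [0.5997, -0.048, 0.1837]
tool_rot: [-1.346, 1.57, -2.962]
contact_force: [-4.9, 0.2, 5.0]
opening: 0.0125
```

```bash
python3 - <<'E'
from station import r
import cv2
s=r.sense();print(s["joints"],s["tcp_pos"],s["contact_force"],s["opening"])
im=r.capture("side")
cv2.imwrite("pics/side7.png",cv2.resize(im[100:250,250:420],None,fx=4,fy=4,interpolation=2))
E
```

```text
[ 0.20917014  0.36062669 -0.25552406  1.70578747  0.10101219  1.08932089
 -0.1232779 ] [ 0.59971734 -0.04802826  0.18371013] [-4.89809792  0.16943067  4.96544894] 0.012513232316367754
```

View pics/side7.png

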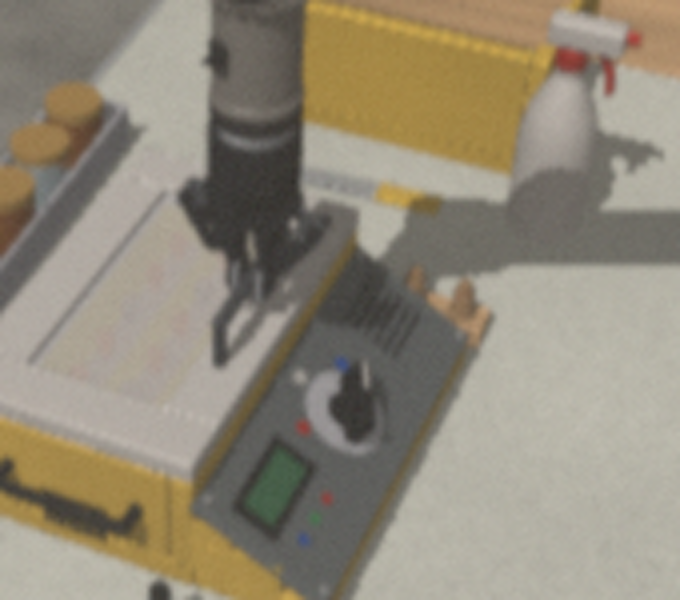

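```bash
python3 - <<'E'
import numpy as np
t=np.radians(np.linspace(0,45,17));a0=np.arctan2(67,-185);r=np.hypot(67,185)
x=r*np.cos(a0-t);z=r*np.sin(a0-t)
print([f"[{-dz/300:.4f},{dx/300:.4f},0]" for dx,dz in zip(np.diff(x),np.diff(z))],x[-1]-x[0],z[-1]-z[0])
E
```

```text
['[-0.0300,0.0117,0]', '[-0.0294,0.0132,0]', '[-0.0287,0.0146,0]', '[-0.0279,0.0160,0]', '[-0.0271,0.0173,0]', '[-0.0262,0.0186,0]', '[-0.0253,0.0199,0]', '[-0.0243,0.0211,0]', '[-0.0232,0.0223,0]', '[-0.0221,0.0234,0]', '[-0.0209,0.0245,0]', '[-0.0197,0.0255,0]', '[-0.0184,0.0264,0]', '[-0.0171,0.0273,0]', '[-0.0158,0.0281,0]', '[-0.0144,0.0288,0]'] 101.5613998199874 111.19090885900995
```

Call:
drive_tool(
  moves=[
    {"delta_pos":[-0.03,0.0117,0],"twist":0},
    {"delta_pos":[-0.0294,0.0132,0],"twist":0},
    {"delta_pos":[-0.0287,0.0146,0],"twist":0},
    {"delta_pos":[-0.0279,0.016,0],"twist":0},
    {"delta_pos":[-0.0271,0.0173,0],"twist":0},
    {"delta_pos":[-0.0262,0.0186,0],"twist":0},
    {"delta_pos":[-0.0253,0.0199,0],"twist":0},
    {"delta_pos":[-0.0243,0.0211,0],"twist":0},
  ],
)

```text
clock: 15.8
tcp_pos: [0.6365, -0.0497, 0.2487]
tool_rot: [-1.53, 1.561, 3.137]
contact_force: [-10.4, 0.6, -5.0]
opening: 0.0125
```

Call:
drive_tool(
  moves=[
    {"delta_pos":[-0.0232,0.0223,0],"twist":0},
    {"delta_pos":[-0.0221,0.0234,0],"twist":0},
    {"delta_pos":[-0.0209,0.0245,0],"twist":0},
    {"delta_pos":[-0.0197,0.0255,0],"twist":0},
    {"delta_pos":[-0.0184,0.0264,0],"twist":0},
    {"delta_pos":[-0.0171,0.0273,0],"twist":0},
    {"delta_pos":[-0.0158,0.0281,0],"twist":0},
    {"delta_pos":[-0.0144,0.0288,0],"twist":0},
  ],
)

```text
clock: 16.8
tcp_pos: [0.6987, -0.0524, 0.2987]
tool_rot: [-1.489, 1.565, -3.106]
contact_force: [-15.4, -0.0, 9.6]
opening: 0.013
```

Call:
drive_tool(
  moves=[
    {"delta_pos":[0,0,0],"twist":0},
    {"delta_pos":[0,0,0],"twist":0},
    {"delta_pos":[0,0,0],"twist":0},
    {"delta_pos":[0,0,0],"twist":0},
    {"delta_pos":[0,0,0],"twist":0},
    {"delta_pos":[0,0,0],"twist":0},
    {"delta_pos":[0,0,0],"twist":0},
    {"delta_pos":[0,0,0],"twist":0},
  ],
)

```text
clock: 17.8
tcp_pos: [0.7002, -0.0525, 0.2995]
tool_rot: [-1.272, 1.57, -2.888]
contact_force: [-12.7, 0.5, 7.9]
opening: 0.0126
```

```bash
cat > lid.py <<'E'
from h import *
from station import r
import cv2,sys
def run(tag):
    s=r.sense();print(s["tcp_pos"],s["contact_force"],s["opening"],s["clock"])
    R=Ro.from_euler('xyz',s["tool_rot"]).as_matrix()
    q=[.6303,-.0495,-.045]
    g=s["tcp_pos"]-.0187*R[:,0]
    h=I2W(q,(155,0,135)); d=g-h; d=Ro.from_euler('z',-q[2]).apply(d)
    print("grip rel hinge",d,np.hypot(d[0],d[2]),"angle",160.09-np.degrees(np.arctan2(d[2],d[0])))
    for n,(x0,x1,y0,y1) in {"side":(220,420,70,240),"top":(240,440,90,280)}.items():
        im=r.capture(n); a=cv2.resize(im[y0:y1,x0:x1],None,fx=3.5,fy=3.5,interpolation=2)
        for th,c in((40,(0,255,255)),(45,(0,255,0)),(50,(0,0,255))):
            t=np.radians(th)
            for (px,pz) in ((-215,22),(-215,0),(-185,67)):
                for y in((180,-180) if px==-215 else (65,-65)):
                    X=(155+px*np.cos(t)+pz*np.sin(t),y,135-px*np.sin(t)+pz*np.cos(t))
                    u=proj(n,I2W(q,X));cv2.circle(a,(int((u[0]-x0+.5)*3.5),int((u[1]-y0+.5)*3.5)),3,c,-1)
        cv2.imwrite(f"pics/{n}{tag}.png",a)
run(sys.argv[1])
E
python3 lid.py 8
```

```text
[ 0.70024347 -0.05249414  0.29950459] [-12.73221029   0.50607187   7.85079975] 0.012603124850958958 17.8
grip rel hinge [-8.49715880e-02  1.61753071e-04  1.83204578e-01] 0.20195070737780255 angle 45.207793918630856
```

View pics/side8.png

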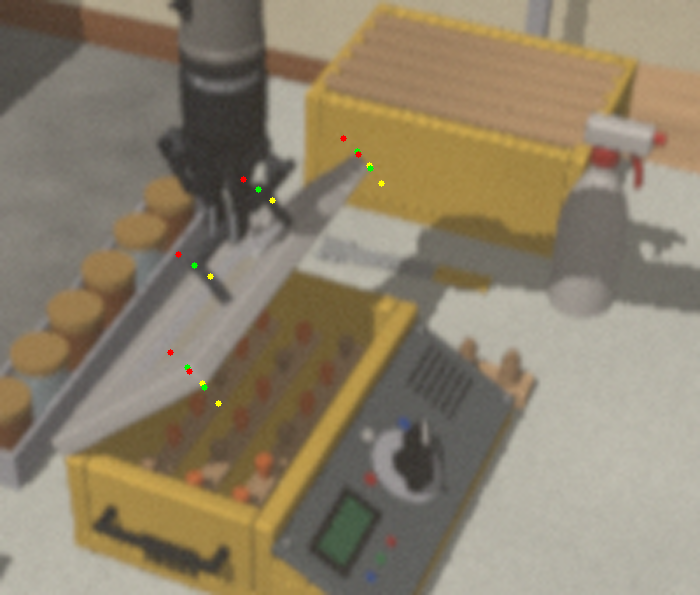

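View pics/top8.png

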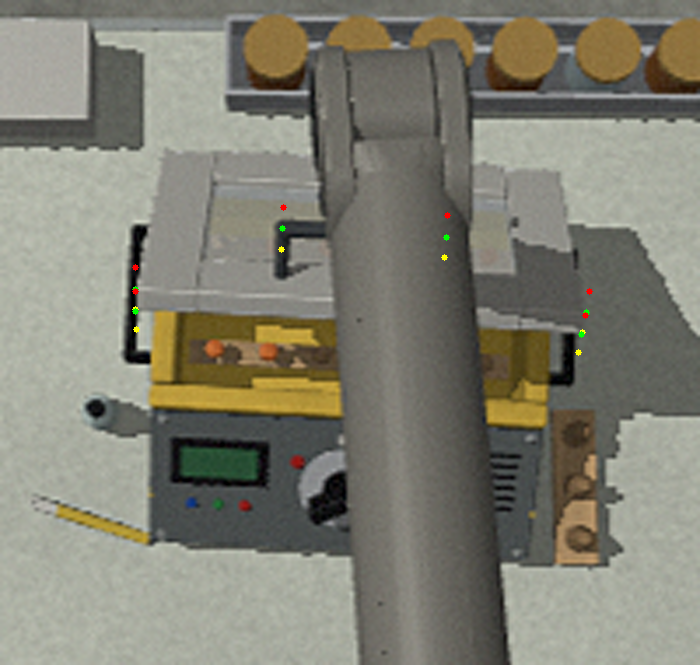

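Call:
drive_tool(
  moves=[
    {"delta_pos":[0,0,0],"twist":0},
    {"delta_pos":[0,0,0],"twist":0},
    {"delta_pos":[0,0,0],"twist":0},
    {"delta_pos":[0,0,0],"twist":0},
    {"delta_pos":[-0.05,0,0],"twist":0},
    {"delta_pos":[-0.1,0,0],"twist":0},
    {"delta_pos":[-0.15,0,0],"twist":0},
    {"delta_pos":[-0.15,0,0],"twist":0},
  ],
  jaw=0.4,
)

```text
clock: 18.9
tcp_pos: [0.7018, -0.0526, 0.432]
tool_rot: [1.573, 1.569, -0.043]
contact_force: [0.3, -1.0, 0.8]
opening: 0.034
```

Call:
drive_tool(
  moves=[
    {"delta_pos":[0,-0.18,0],"twist":0},
    {"delta_pos":[0,-0.18,0],"twist":0},
    {"delta_pos":[0,-0.18,0],"twist":0},
    {"delta_pos":[0,-0.1,0],"twist":0},
    {"delta_pos":[0,0,0],"twist":0},
    {"delta_pos":[0,0,0],"twist":0},
    {"delta_pos":[0,0,0],"twist":0},
    {"delta_pos":[0,0,0],"twist":0},
  ],
)

```text
clock: 19.9
tcp_pos: [0.5107, -0.0438, 0.429]
tool_rot: [-1.881, 1.57, 2.786]
contact_force: [0.1, -0.2, 0.1]
opening: 0.0339
```

```bash
python3 lid.py 9
```

```text
[ 0.51067973 -0.04382334  0.42899242] [ 0.11033698 -0.21804205  0.09508198] 0.033933024600011796 19.9
grip rel hinge [-2.74739399e-01  2.84951141e-04  3.12692413e-01] 0.4162430570115996 angle 28.78664929772981
```

View pics/side9.png

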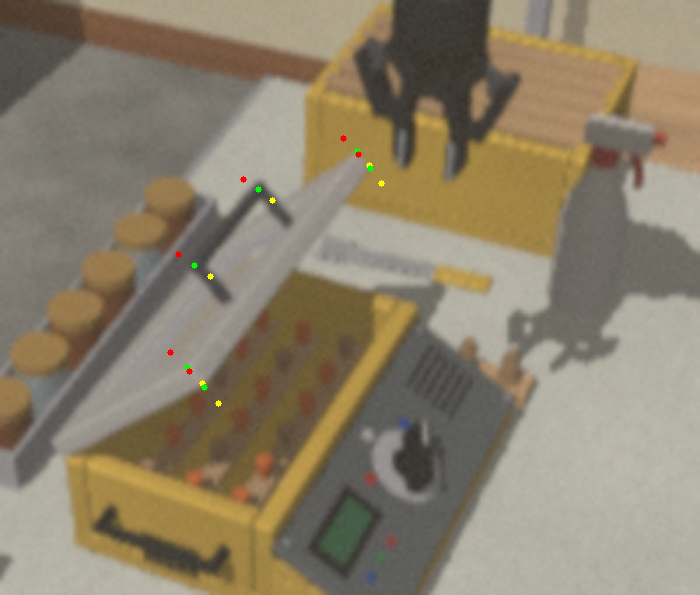

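View pics/top9.png

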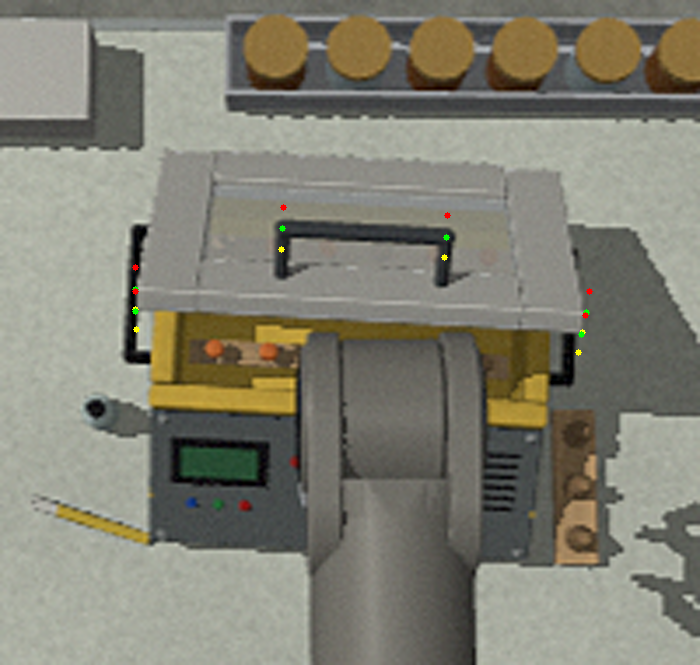

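```bash
python3 -c "
from station import r
print(r.close_job(), r.sense()['clock'])"
```

```text
the job is handed in; nothing more can be done
the job is handed in; nothing more can be done
```

I turned the selector clockwise from red, past white, to blue with the lid shut, then raised the lid to about 45° and let go. The job is handed in at about 20 s of the 67 s allowed.

**Selector:** In the side picture taken after release, the lever lies on the projected position for the blue mark. I saw no click directly; the pointer's place is the evidence.

**Lid:** After release, the handle and front edge match the projected 45° position in both pictures. The side picture may read up to 1° more. My position estimate while still holding the handle gave 45.2°. It put the handle 202 mm from the hinge instead of 197, which I put down to the bar sitting about 5 mm off in the fingers. I relied on the pictures for the angle.

**Other objects:** The vial, pen, cell bar, hive tool and spray bottle look undisturbed by eye in the last pictures. The dish and honey jar were outside those pictures, but the arm never went near them.

**Forces:** The highest reading at the end of a move was about 25 N, while turning the selector. The gripper ended clear of everything, with contact force near zero.

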